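Start up the slide-reading bench

TASK

Start up the bench with a light fingertip press on each key, one after the other in this order: first the key of the power bar, then the key of the slide warmer, then the key of the lamp supply, each pressed well in, so that it stays in. Leave the tube mixer's key out. Press slowly and gently, not jabbing, and do not lift, tip or shift any of the devices; leave everything else on the bench where it stands.

Things in the scene. Friction and masses are not known exactly. Their poses are not given: they have to be found in the camera images.
- power_bar: Mains power bar: a long narrow white plastic bar, 200 x 56 x 38 mm, with three round sockets in a row on top. Key 70 mm from the centre along -x (the robot's side). Loose, heavy. Origin: centre of the underside; x along its length, z up.
- bar_key_top (a point): Centre of the top face of the power bar's key, 54 mm above the table while the key is out; moves down with the key. The key is a grey cylinder of 21 mm diameter in a thin black collar, standing 16 mm proud of the housing when out, 4 mm when fully in.
- bar_key (a joint): Travel of that key in m: 0 = out (off), 0.012 = fully in. Above 0.004 it counts as on. It slides straight down under about 4 N at first, rising evenly to about 8 N at 0.012, where it meets a hard stop: run into that no faster than 20 mm/s. It stays wherever it is left.
- slide_warmer: Slide warmer: a flat white box, 140 x 110 x 36 mm, with an aluminium plate (88 x 98 mm, 4 mm high) carrying three glass slides on top. Key 50 mm from the centre along -x (the robot's side). Loose, heavy. Origin: centre of the underside; x along its length, z up.
- warmer_key_top (a point): Centre of the top face of the slide warmer's key, 52 mm above the table while the key is out; moves down with the key. The key is a grey cylinder of 21 mm diameter in a thin black collar, standing 16 mm proud of the housing when out, 4 mm when fully in.
- warmer_key (a joint): Travel of that key in m: 0 = out (off), 0.012 = fully in. Above 0.004 it counts as on. It slides straight down under about 4 N at first, rising evenly to about 8 N at 0.012, where it meets a hard stop: run into that no faster than 20 mm/s. It stays wherever it is left.
- lamp_supply: Microscope lamp supply: a white box, 120 x 100 x 60 mm, with a round black dimmer dial (38 mm diameter, 14 mm high) on top, 32 mm from the centre along +x. Key 35 mm from the centre along -x (the robot's side). Loose, heavy. Origin: centre of the underside; x along its length, z up.
- lamp_key_top (a point): Centre of the top face of the lamp supply's key, 76 mm above the table while the key is out; moves down with the key. The key is a grey cylinder of 21 mm diameter in a thin black collar, standing 16 mm proud of the housing when out, 4 mm when fully in.
- lamp_key (a joint): Travel of that key in m: 0 = out (off), 0.012 = fully in. Above 0.004 it counts as on. It slides straight down under about 4 N at first, rising evenly to about 8 N at 0.012, where it meets a hard stop: run into that no faster than 20 mm/s. It stays wherever it is left.
- tube_mixer: Tube mixer, to be left off: a round white drum, 116 mm diameter, 60 mm high, with a hollow grey rubber cup on a steel neck (56 mm diameter, top 102 mm above the table) 28 mm from the centre along +x. Key 38 mm from the centre along -x (the robot's side). Loose, heavy. Origin: centre of the underside; x along its length, z up.
- mixer_key_top (a point): Centre of the top face of the tube mixer's key, 76 mm above the table while the key is out; moves down with the key. The key is a grey cylinder of 21 mm diameter in a thin black collar, standing 16 mm proud of the housing when out, 4 mm when fully in.
- mixer_key (a joint): Travel of that key in m: 0 = out (off), 0.012 = fully in. Above 0.004 it counts as on. It slides straight down under about 4 N at first, rising evenly to about 8 N at 0.012, where it meets a hard stop: run into that no faster than 20 mm/s. It stays wherever it is left.
- jar_a: Specimen jar with yellow cap, 44 mm diameter, 62 mm tall. Bystander; origin at the centre of its underside.
- jar_b: Specimen jar with red cap, 44 mm diameter, 62 mm tall. Bystander; origin at the centre of its underside.
- slide_box: Blue slide box, 40 x 85 x 30 mm high. Bystander; origin at the centre of its underside.
- petri_dish: Glass dish, 60 mm diameter, 14 mm high. Bystander; origin at the centre of its underside.
- amber_bottle: Amber reagent bottle, 60 mm diameter, 130 mm tall. Bystander; origin at the centre of its underside.
- tip_box: Green pipette-tip box, 80 x 120 x 52 mm high. Bystander; origin at the centre of its underside.
- tube_rack: Aluminium rack with capped tubes, 70 x 150 x 80 mm high. Bystander; origin at the centre of its underside.

How it is judged:
By the outcome, as a careful person would: the job done as asked, in the order asked, and still so for the second after the job is handed in, with the robot touching nothing.
It also fails if it takes over 54 s, if anything falls off the work surface, if the arm or the gripper's body presses on something with over 40 N, if the wrist force passes 120 N, or if a joint passes its speed limit or range.

ROBOT

A 6-joint arm with a two-finger parallel gripper is mounted at the origin on the work surface. World frame = base frame: x ahead of the robot, y to its left, z up, the work surface at z = 0. Lengths are in m, angles in rad, forces in N, time in s.
With the tool pointing down it reaches from about 0.375 to 0.9 m from the base axis. Payload 3.1 kg.
Tool frame: the origin (TCP) lies midway between the tips of the shut fingers; the grasp point (between the pads) lies 19 mm behind it (manip.pinch_z is the distance from the TCP to the grasp point, in m); z points along the fingers, y is the line along which they close (so a half turn about z gives the same grasp; the last joint's range is limited). The gripper opens to 85 mm and grips with 20 to 120 N. Pads are 22 mm wide; open, the fingers measure 114 mm over their backs; the gripper's body (76 mm by 85 mm) begins 54 mm behind the grasp point. The pads swing forward as they close: fully open they stand 13 mm farther back than shut.
Start: joints at [-1.474, 0.527, 1.433, -0, 1.181, -0.178], TCP at [0.17, -0.601, 0.203] pointing down, gripper open.
Joint ranges: [-3.08, 3.08], [-0.75, 2.2], [0.22, 2.44], [-1.43, 4.57], [0, 2.65], [-2.85, 2.85]. Speed limits (rad/s): [2.79, 2.79, 3.14, 3.14, 3.14, 3.14].

INTERFACE

Orientations are given as a unit quaternion [x, y, z, w].
In Python, from station import manip, viewer, ticket gives the robot as it stands.
- The arm moves only by the shell command python3 -m creep 'ROWS' [FORCE]. ROWS is JSON, a list of rows, each an object with "slide": the shift along the tool's x, y, z in cm, a list of three; "angular": the turn, a rotation vector about the tool's x, y, z in rad, a list of three; "claw": the opening, from -1 (shut) to 1 (fully open). A call has 1 to 10 rows; each row shifts and turns the commanded pose from where the row before left it, along the tool's axes as they then stand; what a row does not reach is not made up. A row lasts 1/12 s, in which the tool goes at most 41.7 mm and 7.16 degrees, less where a joint would pass 70% of its speed; a pose out of reach is approached as far as the arm can. A call with a gripper value outside its range is refused whole. The fingers move at their own pace and stop on an object; FORCE is the grip in N (left out, the last holds). Time passes only in rows, so rows that do not move let the fingers close. It gives the time, the measured TCP pose, the force, the opening and the grip force at its end, in the units of the state.
- manip.sense(): the state, without advancing time (a new reading comes with each control period).
- viewer.snapshot(name): name is "scene" or "top" or "wrist"; returns the picture (480x640x3 uint8, blue, green, red); there is no depth.
- viewer.calibration(name): a dict with "fov_y" (degrees; the focal length in pixels is half the picture's height over the tangent of half this angle, whatever the lens; pixels are square), "cx", "cy" (the principal point, pixels), "T" (4x4, takes a point from camera to world coordinates); the wrist camera has in their place "tool_from_camera" (4x4, takes a point from camera to tool coordinates, whose origin is the TCP and whose axes are the flange's). Camera axes: x right, y up, looking along -z (the intrinsics and any distortion apply to the point x, -y, -z); pixel columns grow to the right and rows downward; lengths in m; the calibration is good to about 2 mm. A picture is of the moment at which its call begins: read the wrist's pose just before it. calibration takes no time and is no camera call.
- ticket.sign_off(): hands the job in; it is judged then, once.
The state is a dict: "t": time; "q": joint angles; "qd": joint speeds; "tau": joint torques, N m; "tcp_pos": TCP position; "tool_rot": TCP orientation; "force": force on the tool from outside, world axes, zero at the start; "ft_torque": the same for the moment, N m; "finger_gap": opening from 0.0 (shut) to 1.0 (fully open); "gripper_force": force on a finger pad.
Only numpy, scipy, OpenCV 4.12 (cv2) and the standard library are available. Lean on these libraries where they do the work, as an engineer would, in place of code of your own. Each camera call takes 0.05 s, during which the arm holds its last target. There are 200 camera calls.

## Working session

There is one attempt and no reset: what is moved stays moved. The work goes in short steps, Python scripts to look and compute and a shell command to move; the robot and the scene stay as the last step left them, time stands still between calls to the robot, and variables do not carry over. Pictures are saved under pics/ and viewed, at most 10 in all, crops included, and the job is handed in when it is done.

```bash
mkdir -p pics; ls
python3 - <<'E'
from station import manip, viewer
import cv2
for n in("scene","top"):
    im=viewer.snapshot(n); cv2.imwrite(f"pics/{n}0.png",im); c=viewer.calibration(n); print(n,c)
print(viewer.calibration("wrist"))
s=manip.sense(); print(s)
E
```

```text
pics
scene {'fov_y': 43.26918734263098, 'cx': 318.1619482218945, 'cy': 236.31610047844438, 'T': array([[-1.39513430e-01, -6.61803445e-01,  7.36581430e-01,
         1.53280316e+00],
       [ 9.90220155e-01, -9.30779941e-02,  1.03925608e-01,
         1.35302895e-01],
       [-2.18803112e-04,  7.43876796e-01,  6.68316740e-01,
         9.54416836e-01],
       [ 0.00000000e+00,  0.00000000e+00,  0.00000000e+00,
         1.00000000e+00]])}
top {'fov_y': 42.302626663816454, 'cx': 308.44622263575894, 'cy': 233.67356437418644, 'T': array([[ 0.00561969,  0.99798252, -0.06324005,  0.49144495],
       [-0.99977257,  0.0043062 , -0.02088706, -0.01344818],
       [-0.02057259,  0.06334304,  0.99777975,  1.38096447],
       [ 0.        ,  0.        ,  0.        ,  1.        ]])}
{'fov_y': 62.11831482569458, 'cx': 318.4778666391203, 'cy': 243.4574293743315, 'tool_from_camera': array([[ 1.85643853e-03,  9.54378243e-01,  2.98594581e-01,
         7.61289775e-02],
       [ 9.99998239e-01, -1.68994410e-03, -8.15786321e-04,
         4.40244613e-04],
       [-2.73960564e-04,  2.98595570e-01, -9.54379699e-01,
        -1.72622697e-01],
       [ 0.00000000e+00,  0.00000000e+00,  0.00000000e+00,
         1.00000000e+00]])}
{'t': 0.1, 'q': array([-1.47349997e+00,  5.28353287e-01,  1.43379437e+00, -9.48099470e-06,
        1.18142668e+00, -1.78465257e-01]), 'qd': array([-0.00195303, -0.00144856, -0.00168187,  0.00308493,  0.00020695,
        0.00016698]), 'tau': array([ 7.26177586e-04, -4.43303704e+01, -1.78585893e+01, -2.60004208e-04,
        3.87387161e-03,  1.89303421e-06]), 'tcp_pos': array([ 0.17015057, -0.60064785,  0.20163736]), 'tool_rot': array([ 9.90508757e-01,  1.37446064e-01,  3.58213850e-05, -9.90201893e-04]), 'force': array([-0.66745255, -0.72079107,  0.95244342]), 'ft_torque': array([0.00507635, 0.00444884, 0.00630897]), 'gripper_force': 0.0, 'finger_gap': 1.0004498604237475}
```

View pics/top0.png

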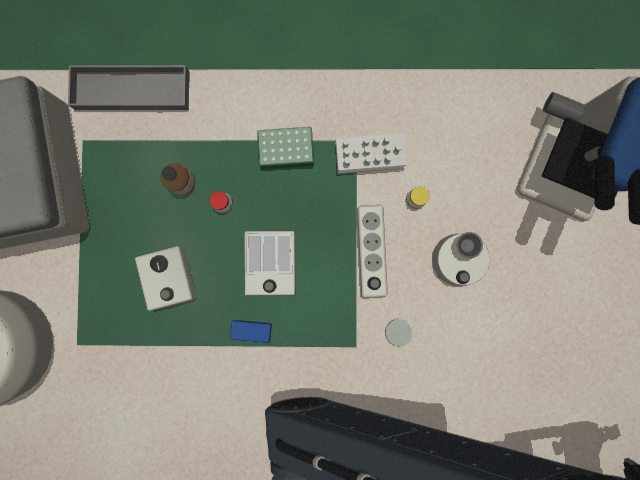

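View pics/scene0.png

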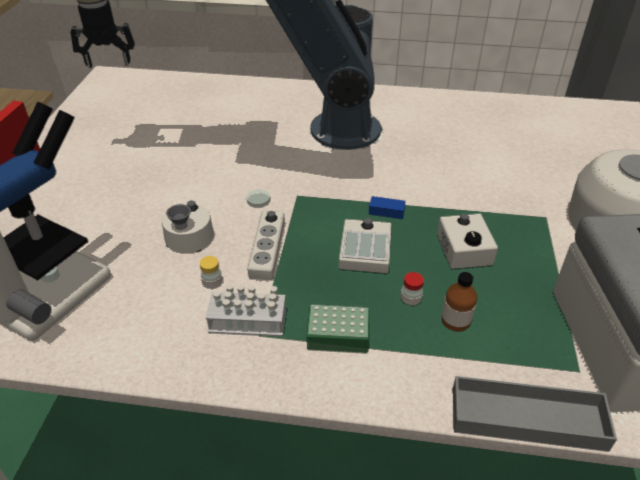

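The top view shows the keys at about bar (374,283), warmer (269,285), lamp (166,294) and mixer (463,277). In the scene view they are near bar (271,216), warmer (367,226) and lamp (463,221). Next I'll segment the key tops and triangulate.

```bash
cat > h.py <<'E'
import numpy as np, cv2
from scipy.spatial.transform import Rotation as R
from station import manip, viewer
def ray(n,px,T=None):
    c=viewer.calibration(n); T=c["T"] if T is None else T
    f=240/np.tan(np.radians(c["fov_y"]/2))
    d=np.array([(px[0]-c["cx"])/f,-(px[1]-c["cy"])/f,-1])
    return T[:3,3],T[:3,:3]@d
def plane(n,px,z,T=None):
    o,d=ray(n,px,T); return o+d*(z-o[2])/d[2]
def tri(rays):
    A=np.zeros((3,3));b=np.zeros(3)
    for o,d in rays:
        d=d/np.linalg.norm(d);P=np.eye(3)-np.outer(d,d);A+=P;b+=P@o
    x=np.linalg.solve(A,b)
    return x,[np.linalg.norm(np.cross(x-o,d/np.linalg.norm(d))) for o,d in rays]
def wristT(s):
    T=np.eye(4);T[:3,:3]=R.from_quat(s["tool_rot"]).as_matrix();T[:3,3]=s["tcp_pos"]
    return T@viewer.calibration("wrist")["tool_from_camera"]
E
python3 - <<'E'
from h import *
k={"bar":((374,283),(271,216),.054),"warm":((269,285),(367,226),.052),"lamp":((166,294),(463,221),.076),"mix":((463,277),(193,207),.076)}
im={n:cv2.imread(f"pics/{n}0.png") for n in("top","scene")}
rows=[]
for n,(a,b,z) in k.items():
    x,e=tri([ray("top",a),ray("scene",b)]); print(n,x.round(4),np.round(e,4),plane("top",a,z).round(4),plane("scene",b,z).round(4))
for i,nm in enumerate(("top","scene")):
    rows.append(np.hstack([cv2.resize(im[nm][v[i][1]-12:v[i][1]+12,v[i][0]-12:v[i][0]+12],(192,192),interpolation=0) for v in k.values()]))
cv2.imwrite("pics/crop.png",np.vstack(rows))
E
```

```text
bar [ 0.4707 -0.1266  0.0408] [0.0003 0.0003] [ 0.4709 -0.1258  0.054 ] [ 0.486  -0.1225  0.054 ]
warm [0.465  0.0996 0.0322] [0.0002 0.0002] [0.4653 0.0981 0.052 ] [0.488  0.1001 0.052 ]
lamp [0.445  0.317  0.0565] [0.001 0.001] [0.4456 0.3131 0.076 ] [0.4689 0.3121 0.076 ]
mix [ 0.4843 -0.3111  0.0584] [0.0023 0.0023] [ 0.4849 -0.3095  0.076 ] [ 0.505  -0.2999  0.076 ]
```

View pics/crop.png

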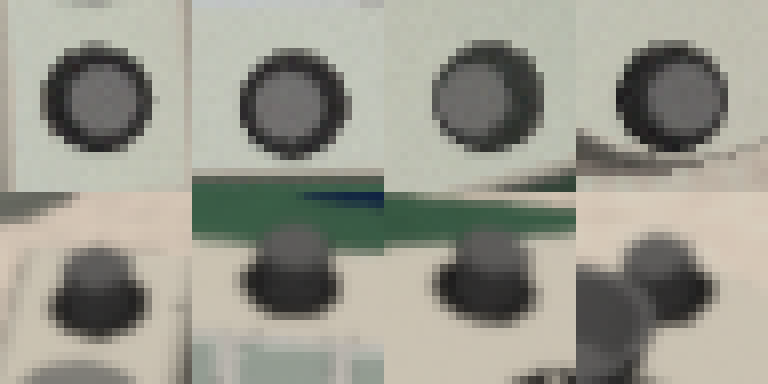

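The crops show the grey key tops clearly inside dark collars. I read the sub-pixel centres as: top view bar (374.0,283.1), warmer (268.7,285.4), lamp (164.5,294); scene view (270.7,212.7), (367.1,220.1), (463.8,215.5).

```bash
cat > go.py <<'E'
from h import *
import sys
def go(x,y,z):
    s=manip.sense(); M=R.from_quat(s["tool_rot"]).as_matrix()
    d=M.T@(np.array([x,y,z])-s["tcp_pos"])*100
    # turn to level: tool z -> down
    a=np.cross(M[:,2],[0,0,-1]); print("t",round(s["t"],2),"tcp",s["tcp_pos"].round(4),"slide cm",d.round(2),"level rot",(M.T@a).round(4),"F",s["force"].round(1),"yaw",round(np.degrees(np.arctan2(M[1,0],M[0,0])),1))
if __name__=="__main__": go(*map(float,sys.argv[1:]))
E
python3 - <<'E'
from h import *
k={"bar":((374.0,283.1),(270.7,212.7),.054),"warm":((268.7,285.4),(367.1,220.1),.052),"lamp":((164.5,294),(463.8,215.5),.076)}
for n,(a,b,z) in k.items():
    x,e=tri([ray("top",a),ray("scene",b)]); print(n,x.round(4),np.round(e,4),plane("top",a,z).round(4),plane("scene",b,z).round(4))
from go import go
go(.43,-.126,.2)
E
```

```text
bar [ 0.4707 -0.1263  0.0509] [0.0002 0.0002] [ 0.4707 -0.1258  0.054 ] [ 0.4744 -0.1256  0.054 ]
warm [0.4644 0.0988 0.0496] [0.0002 0.0002] [0.4645 0.0988 0.052 ] [0.4673 0.0987 0.052 ]
lamp [0.4455 0.3161 0.0733] [0.0009 0.0009] [0.4456 0.3163 0.076 ] [0.4492 0.3146 0.076 ]
t 0.1 tcp [ 0.1702 -0.6006  0.2016] slide cm [ 37.93 -38.6    0.25] level rot [-0.002  -0.0003  0.    ] F [-0.7 -0.7  1. ] yaw 15.8
```

```bash
python3 -m creep '[{"slide":[1,-1,0],"angular":[0,0,0],"claw":-1},{"slide":[1.9,-1.9,0],"angular":[0,0,0],"claw":-1},{"slide":[2,-2,0],"angular":[0,0,0],"claw":-1},{"slide":[2,-2,0],"angular":[0,0,0],"claw":-1},{"slide":[2,-2,0],"angular":[0,0,0],"claw":-1},{"slide":[2,-2,0],"angular":[0,0,0],"claw":-1},{"slide":[2,-2,0],"angular":[0,0,0],"claw":-1},{"slide":[2,-2,0],"angular":[0,0,0],"claw":-1},{"slide":[2,-2,0],"angular":[0,0,0],"claw":-1},{"slide":[2,-2,0],"angular":[0,0,0],"claw":-1}]' 30
python3 -m creep '[{"slide":[2,-2,0],"angular":[0,0,0],"claw":-1},{"slide":[2,-2,0],"angular":[0,0,0],"claw":-1},{"slide":[2,-2,0],"angular":[0,0,0],"claw":-1},{"slide":[2,-2,0],"angular":[0,0,0],"claw":-1},{"slide":[2,-2,0],"angular":[0,0,0],"claw":-1},{"slide":[2,-2,0],"angular":[0,0,0],"claw":-1},{"slide":[2,-2,0],"angular":[0,0,0],"claw":-1},{"slide":[2,-2,0],"angular":[0,0,0],"claw":-1},{"slide":[1,-1,0],"angular":[0,0,0],"claw":-1},{"slide":[0.5,-0.5,0],"angular":[0,0,0],"claw":-1}]'
python3 -m creep '[{"slide":[0,0,0],"angular":[0,0,0],"claw":-1},{"slide":[0,0,0],"angular":[0,0,0],"claw":-1},{"slide":[0,0,0],"angular":[0,0,0],"claw":-1}]'
python3 - <<'E'
from h import *
from go import go
go(.471,-.126,.12)
s=manip.sense(); im=viewer.snapshot("wrist"); cv2.imwrite("pics/w1.png",im); np.save("w1.npy",wristT(s))
E
```

```text
t: 0.93
tcp_pos: [0.3009, -0.3665, 0.2022]
tool_rot: [0.991, 0.137, -0.0, -0.0]
force: [0.8, -0.5, -0.4]
finger_gap: -0.002
gripper_force: 0.0
t: 1.77
tcp_pos: [0.4216, -0.1499, 0.2023]
tool_rot: [0.99, 0.139, -0.0, -0.0]
force: [-0.2, -0.7, -0.1]
finger_gap: -0.003
gripper_force: 0.0
t: 2.02
tcp_pos: [0.421, -0.1528, 0.2024]
tool_rot: [0.991, 0.137, -0.0, 0.0]
force: [-0.1, -1.0, -0.5]
finger_gap: -0.001
gripper_force: 0.0
t 2.02 tcp [ 0.421  -0.1528  0.2024] slide cm [ 5.54 -1.22  8.24] level rot [0.0002 0.0003 0.    ] F [-0.1 -1.  -0.5] yaw 15.8
```

View pics/w1.png

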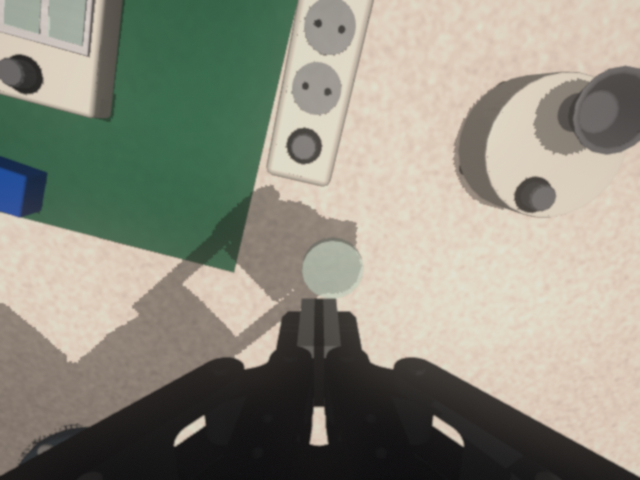

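The wrist view has the bar key at about (303,147), with the shut fingertips at (319,310). The petri dish is below and clear. I'll fit the grey disc exactly.

```bash
cat >> h.py <<'E'
def disc(im,px,r=22,lo=75,hi=150):
    """centre of the mid-grey key top near px"""
    x,y=map(int,px); g=cv2.GaussianBlur(cv2.cvtColor(im,6),(3,3),0)
    m=cv2.inRange(g,lo,hi); k=np.zeros_like(m); cv2.circle(k,(x,y),r,255,-1); m&=k
    m=cv2.morphologyEx(m,cv2.MORPH_OPEN,np.ones((5,5),np.uint8))
    n,_,st,c=cv2.connectedComponentsWithStats(m); i=1+np.argmax(st[1:,4]); return c[i],st[i]
E
python3 - <<'E'
from h import *
from go import go
im=cv2.imread("pics/w1.png"); T=np.load("w1.npy")
print(cv2.cvtColor(im,6)[147,280:328:2])
c,st=disc(im,(303,147),16); print(c,st, plane("wrist",c,.054,T).round(4))
x,e=tri([ray("wrist",c,T),ray("top",(374.0,283.1)),ray("scene",(270.7,212.7))]); print(x,e)
f=plane("wrist",c,.054,T); go(f[0],f[1],.10)
E
```

```text
[218 218 206 146  73  73 109 126 127 127 128 128 127 128 128 128 128 114
  82  73  87 185 217 218]
[304.07669173 147.16691729] [290 133  28  30 665] [ 0.4709 -0.1276  0.054 ]
[ 0.47060655 -0.12673878  0.05065424] [np.float64(0.0008252857366540028), np.float64(0.0006344533339008951), np.float64(0.00023485467287886601)]
t 2.07 tcp [ 0.421  -0.1529  0.2025] slide cm [ 5.49 -1.09 10.24] level rot [0.0002 0.0003 0.    ] F [-0.3 -0.2  0.5] yaw 15.7
```

```bash
python3 -m creep '[{"slide":[1.1,-0.2,0.5],"angular":[0,0,0],"claw":-1},{"slide":[1.1,-0.2,1.2],"angular":[0,0,0],"claw":-1},{"slide":[1.1,-0.2,1.6],"angular":[0,0,0],"claw":-1},{"slide":[1.1,-0.2,1.6],"angular":[0,0,0],"claw":-1},{"slide":[1.1,-0.2,1.6],"angular":[0,0,0],"claw":-1},{"slide":[0,0,1.5],"angular":[0,0,0],"claw":-1},{"slide":[0,0,1.5],"angular":[0,0,0],"claw":-1},{"slide":[0,0,1],"angular":[0,0,0],"claw":-1},{"slide":[0,0,0.5],"angular":[0,0,0],"claw":-1},{"slide":[0,0,0],"angular":[0,0,0],"claw":-1}]'
python3 -m creep '[{"slide":[0,0,0],"angular":[0,0,0],"claw":-1},{"slide":[0,0,0],"angular":[0,0,0],"claw":-1}]'
python3 - <<'E'
from h import *
from go import go
go(.4707,-.127,.06)
s=manip.sense(); im=viewer.snapshot("wrist"); cv2.imwrite("pics/w2.png",im[200:440,160:480])
E
```

```text
t: 2.9
tcp_pos: [0.4711, -0.1273, 0.0912]
tool_rot: [0.991, 0.137, -0.001, -0.001]
force: [-0.3, -1.2, 0.4]
finger_gap: -0.001
gripper_force: 0.0
t: 3.07
tcp_pos: [0.4721, -0.1278, 0.093]
tool_rot: [0.991, 0.137, 0.001, 0.0]
force: [0.6, 0.1, 0.1]
finger_gap: 0.0
gripper_force: 0.0
t 3.07 tcp [ 0.4721 -0.1278  0.093 ] slide cm [-0.12 -0.12  3.3 ] level rot [ 0.0009 -0.001   0.    ] F [0.6 0.1 0.1] yaw 15.8
```

View pics/w2.png

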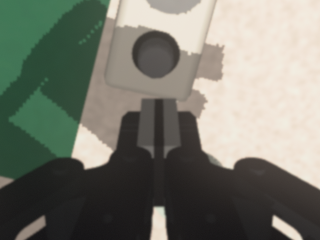

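```bash
python3 - <<'E'
from h import *
s=manip.sense(); print(plane("wrist",(315,253),.054,wristT(s)))
E
python3 -m creep '[{"slide":[-0.1,-0.1,0.6],"angular":[0,0,0],"claw":-1},{"slide":[0,0,0.8],"angular":[0,0,0],"claw":-1},{"slide":[0,0,0.6],"angular":[0,0,0],"claw":-1},{"slide":[0,0,0.4],"angular":[0,0,0],"claw":-1},{"slide":[0,0,0.3],"angular":[0,0,0],"claw":-1},{"slide":[0,0,0.2],"angular":[0,0,0],"claw":-1},{"slide":[0,0,0.1],"angular":[0,0,0],"claw":-1},{"slide":[0,0,0.1],"angular":[0,0,0],"claw":-1},{"slide":[0,0,0],"angular":[0,0,0],"claw":-1},{"slide":[0,0,0],"angular":[0,0,0],"claw":-1}]'
```

```text
[ 0.47596701 -0.12538513  0.054     ]
t: 3.95
tcp_pos: [0.4704, -0.1268, 0.0616]
tool_rot: [0.991, 0.137, 0.0, 0.0]
force: [-0.5, -0.4, -0.0]
finger_gap: -0.001
gripper_force: 0.0
```

Run:
```python
from h import *
s=manip.sense(); T=wristT(s); im=viewer.snapshot("wrist"); print(s["tcp_pos"])
o=cv2.imread("pics/w2.png"); 
cv2.imwrite("pics/w3.png",cv2.resize(im[220:340,240:400],(640,480)))
```

```text
[ 0.47043244 -0.12677367  0.0616081 ]
```

View pics/w3.png

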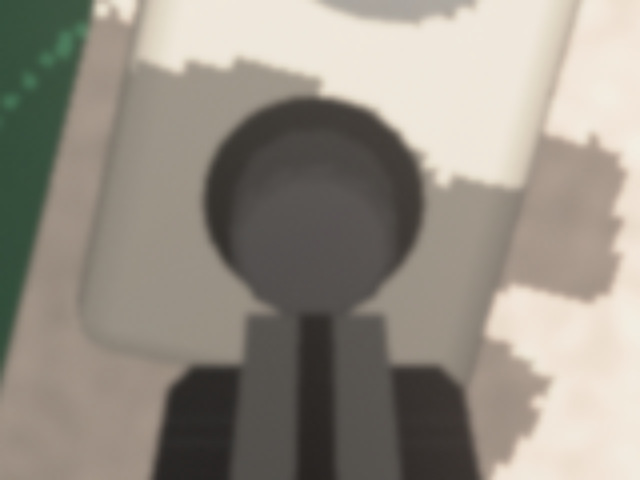

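Run:
```python
from h import *
s=manip.sense(); T=wristT(s)
for v in (250,257): 
  p=plane("wrist",(317.9,220+v/4-.4),.054,T); M=R.from_quat(s["tool_rot"]).as_matrix(); print(p,(M.T@(p-s["tcp_pos"]))*1000)
p=plane("wrist",(318.5,298.4),.0616,T); print("tip front edge",(M.T@(p-s["tcp_pos"]))*1000)
p=plane("wrist",(318.5,220+178/4-.4),.054,T); print("key far edge",(M.T@(p-s["tcp_pos"]))*1000)
```

```text
[ 0.47049888 -0.12712817  0.054     ] [-0.07570336  0.35156756  7.67585605]
[ 0.46960851 -0.12738149  0.054     ] [-1.00140944  0.35288871  7.6755361 ]
tip front edge [-5.22086979  0.65208001  0.07416532]
key far edge [9.29643231 0.62732726 7.67918235]
```

The wrist view puts the key within 1 mm of the TCP, but the visible tip edge projects at -5 mm. I'll check against the scene camera.

Run:
```python
from h import *
s=manip.sense(); im=viewer.snapshot("scene")
def proj(n,p):
    c=viewer.calibration(n); q=np.linalg.inv(c["T"])@np.r_[p,1]; f=240/np.tan(np.radians(c["fov_y"]/2))
    return np.array([c["cx"]-f*q[0]/q[2],c["cy"]+f*q[1]/q[2]])
a=proj("scene",s["tcp_pos"]); print(a,proj("scene",[.4707,-.127,.054]))
x0,y0=235,170; cr=cv2.resize(im[y0:y0+60,x0:x0+80],(800,600),interpolation=cv2.INTER_CUBIC)
p=((a-[x0,y0]+.5)*10).astype(int); cv2.drawMarker(cr,tuple(map(int,p)),(0,0,255),0,20,1)
cv2.imwrite("pics/s2.png",cr)
```

```text
[270.35865529 209.05581302] [270.4160943  211.65536414]
```

View pics/s2.png

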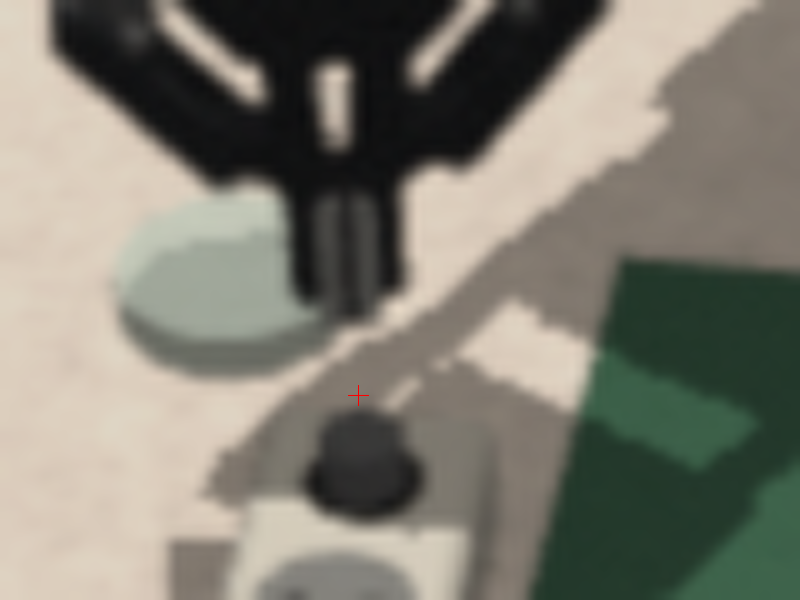

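The scene view shows the real fingertip edge at about (269.5,201.3), some 8 px above the reported TCP at (270.4,209). So the reported TCP is not at the visible tips. I'll triangulate the real tip from the wrist and scene views.

Run:
```python
from h import *
s=manip.sense(); T=wristT(s); M=R.from_quat(s["tool_rot"]).as_matrix()
for y in (201,201.8):
  x,e=tri([ray("wrist",(318.5,298.4),T),ray("scene",(269.4,y))]); print(x,e,(M.T@(x-s["tcp_pos"]))*1000)
print(s["finger_gap"],s["q"])
```

```text
[ 0.48006762 -0.12502954  0.0933802 ] [np.float64(0.00031138309106629614), np.float64(0.00031138309106622843)] [  9.71785695   0.92447205 -31.68352585]
[ 0.47839529 -0.12554111  0.08966939] [np.float64(0.0003422651655259556), np.float64(0.0003422651655260047)] [  7.96809114   0.95979206 -27.973332  ]
-3.703535416932986e-05 [-4.93053477e-01  5.80499635e-01  1.89638544e+00 -3.27709344e-05
  6.64191228e-01  8.01900628e-01]
```

```bash
python3 -c "
from station import manip; print(manip.pinch_z)"; python3 -m creep '[{"slide":[0,0,0.1],"angular":[0,0,0],"claw":-1},{"slide":[0,0,0.1],"angular":[0,0,0],"claw":-1},{"slide":[0,0,0.1],"angular":[0,0,0],"claw":-1},{"slide":[0,0,0.1],"angular":[0,0,0],"claw":-1},{"slide":[0,0,0.1],"angular":[0,0,0],"claw":-1},{"slide":[0,0,0.1],"angular":[0,0,0],"claw":-1},{"slide":[0,0,0.1],"angular":[0,0,0],"claw":-1},{"slide":[0,0,0.1],"angular":[0,0,0],"claw":-1},{"slide":[0,0,0.1],"angular":[0,0,0],"claw":-1},{"slide":[0,0,0.1],"angular":[0,0,0],"claw":-1}]'
```

```text
0.0187
t: 4.88
tcp_pos: [0.4703, -0.1267, 0.0514]
tool_rot: [0.991, 0.137, -0.0, -0.0]
force: [0.2, -0.4, -0.1]
finger_gap: -0.001
gripper_force: 0.0
```

No contact at 0.051, which confirms the visible tips sit higher. I'll keep descending slowly and find the key by force.

```bash
python3 -m creep '[{"slide":[0,0,0.2],"angular":[0,0,0],"claw":-1},{"slide":[0,0,0.2],"angular":[0,0,0],"claw":-1},{"slide":[0,0,0.2],"angular":[0,0,0],"claw":-1},{"slide":[0,0,0.2],"angular":[0,0,0],"claw":-1},{"slide":[0,0,0.2],"angular":[0,0,0],"claw":-1},{"slide":[0,0,0.1],"angular":[0,0,0],"claw":-1},{"slide":[0,0,0.1],"angular":[0,0,0],"claw":-1},{"slide":[0,0,0.1],"angular":[0,0,0],"claw":-1},{"slide":[0,0,0.1],"angular":[0,0,0],"claw":-1},{"slide":[0,0,0.1],"angular":[0,0,0],"claw":-1}]'
python3 -m creep '[{"slide":[0,0,0.1],"angular":[0,0,0],"claw":-1},{"slide":[0,0,0.1],"angular":[0,0,0],"claw":-1},{"slide":[0,0,0.1],"angular":[0,0,0],"claw":-1},{"slide":[0,0,0.1],"angular":[0,0,0],"claw":-1}]'
```

```text
t: 5.72
tcp_pos: [0.4704, -0.1267, 0.0365]
tool_rot: [0.991, 0.137, 0.0, 0.0]
force: [-0.3, 1.2, 0.2]
finger_gap: -0.001
gripper_force: 0.0
t: 6.05
tcp_pos: [0.4703, -0.1267, 0.0324]
tool_rot: [0.991, 0.137, 0.0, 0.0]
force: [-0.4, 0.2, 0.5]
finger_gap: -0.006
gripper_force: 0.0
```

```bash
python3 -m creep '[{"slide":[0,0,0.1],"angular":[0,0,0],"claw":-1},{"slide":[0,0,0.1],"angular":[0,0,0],"claw":-1},{"slide":[0,0,0.1],"angular":[0,0,0],"claw":-1},{"slide":[0,0,0.1],"angular":[0,0,0],"claw":-1}]'
python3 -m creep '[{"slide":[0,0,0.1],"angular":[0,0,0],"claw":-1},{"slide":[0,0,0.1],"angular":[0,0,0],"claw":-1},{"slide":[0,0,0.1],"angular":[0,0,0],"claw":-1}]'
python3 - <<'E'
from h import *
im=viewer.snapshot("wrist"); cv2.imwrite("pics/w4.png",cv2.resize(im[200:350,220:420],(800,600)))
E
```

```text
t: 6.38
tcp_pos: [0.4703, -0.1267, 0.0284]
tool_rot: [0.991, 0.137, 0.0, 0.0]
force: [0.7, 0.3, -0.4]
finger_gap: -0.001
gripper_force: 0.0
t: 6.63
tcp_pos: [0.4703, -0.1267, 0.0254]
tool_rot: [0.991, 0.137, 0.0, -0.0]
force: [0.3, -0.5, 0.6]
finger_gap: 0.001
gripper_force: 0.0
```

View pics/w4.png

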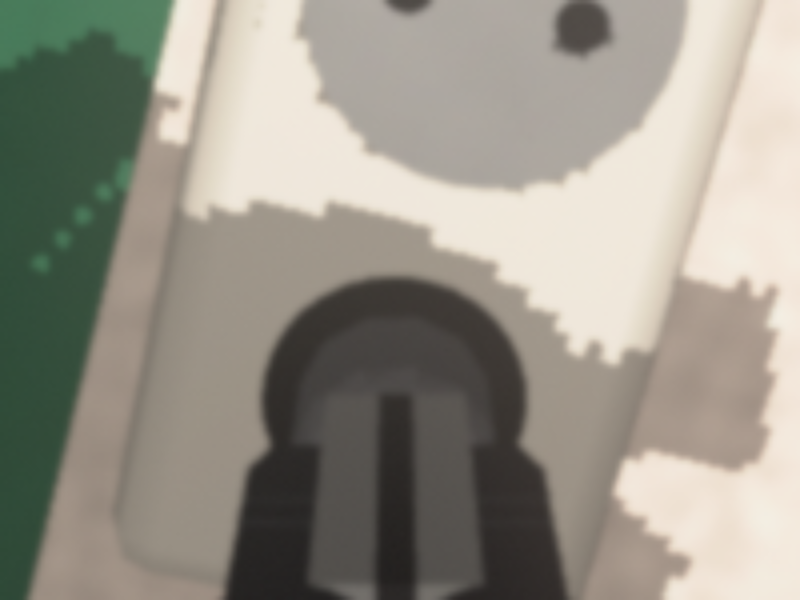

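The tips now sit over the key, centred laterally near column 395 of the crop, with only a thin sliver of the key face left ahead of them. I'll keep pressing slowly.

```bash
python3 -m creep '[{"slide":[0,0,0.1],"angular":[0,0,0],"claw":-1},{"slide":[0,0,0.1],"angular":[0,0,0],"claw":-1},{"slide":[0,0,0.1],"angular":[0,0,0],"claw":-1}]'
python3 -m creep '[{"slide":[0,0,0.1],"angular":[0,0,0],"claw":-1},{"slide":[0,0,0.1],"angular":[0,0,0],"claw":-1}]'
python3 -m creep '[{"slide":[0,0,0.1],"angular":[0,0,0],"claw":-1},{"slide":[0,0,0.1],"angular":[0,0,0],"claw":-1}]'
```

```text
t: 6.93
tcp_pos: [0.4703, -0.1267, 0.0228]
tool_rot: [0.991, 0.138, 0.0, 0.0]
force: [0.4, -0.4, 5.6]
finger_gap: -0.003
gripper_force: 2.4
t: 7.1
tcp_pos: [0.4704, -0.1267, 0.0207]
tool_rot: [0.991, 0.137, 0.0, 0.0]
force: [-0.5, 1.1, 4.9]
finger_gap: -0.0
gripper_force: 2.7
t: 7.27
tcp_pos: [0.4703, -0.1267, 0.0187]
tool_rot: [0.991, 0.137, 0.0, 0.0]
force: [-0.3, -0.6, 6.4]
finger_gap: 0.001
gripper_force: 3.1
```

```bash
python3 -m creep '[{"slide":[0,0,0.1],"angular":[0,0,0],"claw":-1},{"slide":[0,0,0.1],"angular":[0,0,0],"claw":-1},{"slide":[0,0,0.1],"angular":[0,0,0],"claw":-1},{"slide":[0,0,0.1],"angular":[0,0,0],"claw":-1}]'
python3 -m creep '[{"slide":[0,0,0.05],"angular":[0,0,0],"claw":-1},{"slide":[0,0,0.05],"angular":[0,0,0],"claw":-1},{"slide":[0,0,0],"angular":[0,0,0],"claw":-1}]'
```

```text
t: 7.6
tcp_pos: [0.4704, -0.1267, 0.0148]
tool_rot: [0.991, 0.137, 0.0, 0.0]
force: [-1.7, 0.3, 7.9]
finger_gap: -0.005
gripper_force: 3.7
t: 7.85
tcp_pos: [0.4704, -0.1267, 0.0138]
tool_rot: [0.991, 0.137, 0.0, 0.0]
force: [-0.9, -0.5, 6.8]
finger_gap: 0.001
gripper_force: 3.1
```

```bash
python3 -m creep '[{"slide":[0,0,-0.1],"angular":[0,0,0],"claw":-1},{"slide":[0,0,-0.3],"angular":[0,0,0],"claw":-1},{"slide":[0,0,-0.8],"angular":[0,0,0],"claw":-1},{"slide":[0,0,-1.4],"angular":[0,0,0],"claw":-1},{"slide":[0,0,-1.6],"angular":[0,0,0],"claw":-1},{"slide":[0,0,-1.6],"angular":[0,0,0],"claw":-1},{"slide":[0,0,-1.2],"angular":[0,0,0],"claw":-1},{"slide":[0.3,-1.0,-0.6],"angular":[0,0,0],"claw":-1},{"slide":[0.4,-1.5,0],"angular":[0,0,0],"claw":-1},{"slide":[0.5,-2.0,0],"angular":[0,0,0],"claw":-1}]'
python3 -m creep '[{"slide":[0.5,-2,0],"angular":[0,0,0],"claw":-1},{"slide":[0.5,-2,0],"angular":[0,0,0],"claw":-1},{"slide":[0.5,-2,0],"angular":[0,0,0],"claw":-1},{"slide":[0.5,-2,0],"angular":[0,0,0],"claw":-1},{"slide":[0.5,-2,0],"angular":[0,0,0],"claw":-1},{"slide":[0.5,-2,0],"angular":[0,0,0],"claw":-1},{"slide":[0.5,-2,0],"angular":[0,0,0],"claw":-1},{"slide":[0.5,-1.6,0],"angular":[0,0,0],"claw":-1},{"slide":[0.3,-1.0,0],"angular":[0,0,0],"claw":-1},{"slide":[0,-0.5,0],"angular":[0,0,0],"claw":-1}]'
python3 -m creep '[{"slide":[0,0,0],"angular":[0,0,0],"claw":-1},{"slide":[0,0,0],"angular":[0,0,0],"claw":-1},{"slide":[0,0,0],"angular":[0,0,0],"claw":-1}]'
python3 go.py .4645 .0988 .032
```

```text
t: 8.68
tcp_pos: [0.4703, -0.0801, 0.0902]
tool_rot: [0.991, 0.136, 0.001, 0.001]
force: [0.5, -0.0, -0.9]
finger_gap: -0.002
gripper_force: 0.0
t: 9.52
tcp_pos: [0.4641, 0.0978, 0.0895]
tool_rot: [0.99, 0.138, 0.0, -0.0]
force: [0.4, -1.2, 0.3]
finger_gap: -0.002
gripper_force: 0.0
t: 9.77
tcp_pos: [0.4645, 0.0955, 0.0895]
tool_rot: [0.991, 0.137, -0.0, 0.0]
force: [-0.1, -0.1, -0.2]
finger_gap: 0.0
gripper_force: 0.0
t 9.77 tcp [0.4645 0.0955 0.0895] slide cm [ 0.09 -0.32  5.75] level rot [0.0001 0.0001 0.    ] F [-0.1 -0.1 -0.2] yaw 15.8
```

Run:
```python
from h import *
s=manip.sense(); T=wristT(s); im=viewer.snapshot("wrist"); cv2.imwrite("pics/w5.png",im)
c=viewer.calibration("wrist"); q=np.linalg.inv(T)@[.4645,.0988,.052,1]; f=240/np.tan(np.radians(c["fov_y"]/2))
p=(c["cx"]-f*q[0]/q[2],c["cy"]+f*q[1]/q[2]); print(p, 10.5*f/-q[2]/1000)
x,y=map(int,p); cv2.imwrite("pics/w5c.png",cv2.resize(im[y-60:y+60,x-80:x+80],(640,480)))
```

```text
(np.float64(311.697194574926), np.float64(259.56132691557576)) 18.764838357743052
```

View pics/w5c.png

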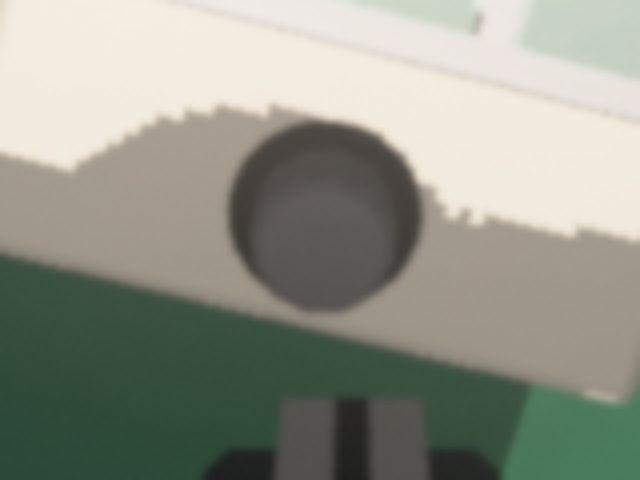

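The warmer key face is centred at about crop (323,242), or full-frame (312,260). That is within 1 px of the prediction, so I'll descend.

```bash
python3 -m creep '[{"slide":[0.1,-0.3,0.4],"angular":[0,0,0],"claw":-1},{"slide":[0,0,1.0],"angular":[0,0,0],"claw":-1},{"slide":[0,0,1.4],"angular":[0,0,0],"claw":-1},{"slide":[0,0,1.3],"angular":[0,0,0],"claw":-1},{"slide":[0,0,0.8],"angular":[0,0,0],"claw":-1},{"slide":[0,0,0.4],"angular":[0,0,0],"claw":-1},{"slide":[0,0,0.3],"angular":[0,0,0],"claw":-1},{"slide":[0,0,0.1],"angular":[0,0,0],"claw":-1},{"slide":[0,0,0.1],"angular":[0,0,0],"claw":-1},{"slide":[0,0,0.1],"angular":[0,0,0],"claw":-1}]'
python3 -m creep '[{"slide":[0,0,0.1],"angular":[0,0,0],"claw":-1},{"slide":[0,0,0.1],"angular":[0,0,0],"claw":-1},{"slide":[0,0,0.1],"angular":[0,0,0],"claw":-1},{"slide":[0,0,0.1],"angular":[0,0,0],"claw":-1},{"slide":[0,0,0.1],"angular":[0,0,0],"claw":-1},{"slide":[0,0,0.1],"angular":[0,0,0],"claw":-1}]'
```

```text
t: 10.65
tcp_pos: [0.465, 0.0993, 0.0308]
tool_rot: [0.991, 0.137, 0.001, 0.0]
force: [-0.7, -0.1, -0.4]
finger_gap: 0.001
gripper_force: 0.0
t: 11.15
tcp_pos: [0.4645, 0.0993, 0.0245]
tool_rot: [0.991, 0.137, 0.0, 0.0]
force: [1.2, 0.5, -0.6]
finger_gap: 0.002
gripper_force: 0.0
```

```bash
python3 -m creep '[{"slide":[0,0,0.1],"angular":[0,0,0],"claw":-1},{"slide":[0,0,0.1],"angular":[0,0,0],"claw":-1},{"slide":[0,0,0.1],"angular":[0,0,0],"claw":-1},{"slide":[0,0,0.1],"angular":[0,0,0],"claw":-1}]'
python3 -m creep '[{"slide":[0,0,0.1],"angular":[0,0,0],"claw":-1},{"slide":[0,0,0.1],"angular":[0,0,0],"claw":-1},{"slide":[0,0,0.1],"angular":[0,0,0],"claw":-1}]'
```

```text
t: 11.48
tcp_pos: [0.4645, 0.0993, 0.0207]
tool_rot: [0.991, 0.138, 0.0, 0.0]
force: [-0.2, 0.6, 4.6]
finger_gap: -0.004
gripper_force: 2.4
t: 11.73
tcp_pos: [0.4646, 0.0993, 0.0177]
tool_rot: [0.991, 0.137, 0.0, 0.0]
force: [-1.0, -0.8, 6.1]
finger_gap: 0.004
gripper_force: 2.9
```

```bash
python3 -m creep '[{"slide":[0,0,0.1],"angular":[0,0,0],"claw":-1},{"slide":[0,0,0.1],"angular":[0,0,0],"claw":-1},{"slide":[0,0,0.1],"angular":[0,0,0],"claw":-1},{"slide":[0,0,0.1],"angular":[0,0,0],"claw":-1},{"slide":[0,0,0.1],"angular":[0,0,0],"claw":-1},{"slide":[0,0,0.05],"angular":[0,0,0],"claw":-1},{"slide":[0,0,0.05],"angular":[0,0,0],"claw":-1},{"slide":[0,0,0],"angular":[0,0,0],"claw":-1}]'
python3 -m creep '[{"slide":[0,0,-0.1],"angular":[0,0,0],"claw":-1},{"slide":[0,0,-0.3],"angular":[0,0,0],"claw":-1},{"slide":[0,0,-0.8],"angular":[0,0,0],"claw":-1},{"slide":[0,0,-1.4],"angular":[0,0,0],"claw":-1},{"slide":[0,0,-1.6],"angular":[0,0,0],"claw":-1},{"slide":[0,0,-1.6],"angular":[0,0,0],"claw":-1},{"slide":[0,0,-1.6],"angular":[0,0,0],"claw":-1},{"slide":[0,0,-1.2],"angular":[0,0,0],"claw":-1},{"slide":[0,0,-0.8],"angular":[0,0,0],"claw":-1},{"slide":[0,0,-0.4],"angular":[0,0,0],"claw":-1}]'
python3 go.py .4455 .3161 .11
```

```text
t: 12.4
tcp_pos: [0.4646, 0.0993, 0.0118]
tool_rot: [0.991, 0.137, 0.0, 0.0]
force: [-0.1, 0.3, 6.5]
finger_gap: 0.005
gripper_force: 3.1
t: 13.23
tcp_pos: [0.4651, 0.0993, 0.1109]
tool_rot: [0.991, 0.138, 0.001, 0.0]
force: [0.3, -1.5, -0.3]
finger_gap: -0.003
gripper_force: 0.0
t 13.23 tcp [0.4651 0.0993 0.1109] slide cm [  4.02 -21.39   0.08] level rot [ 0.0007 -0.0021  0.    ] F [ 0.3 -1.5 -0.3] yaw 15.8
```

```bash
python3 -m creep '[{"slide":[0.2,-1,0],"angular":[0,0,0],"claw":-1},{"slide":[0.4,-2,0],"angular":[0,0,0],"claw":-1},{"slide":[0.4,-2.2,0],"angular":[0,0,0],"claw":-1},{"slide":[0.4,-2.2,0],"angular":[0,0,0],"claw":-1},{"slide":[0.4,-2.2,0],"angular":[0,0,0],"claw":-1},{"slide":[0.4,-2.2,0],"angular":[0,0,0],"claw":-1},{"slide":[0.4,-2.2,0],"angular":[0,0,0],"claw":-1},{"slide":[0.4,-2.2,0],"angular":[0,0,0],"claw":-1},{"slide":[0.4,-2.2,0],"angular":[0,0,0],"claw":-1},{"slide":[0.4,-1.6,0],"angular":[0,0,0],"claw":-1}]'
python3 -m creep '[{"slide":[0.2,-1.0,0],"angular":[0,0,0],"claw":-1},{"slide":[0,-0.4,0],"angular":[0,0,0],"claw":-1},{"slide":[0,0,0],"angular":[0,0,0],"claw":-1},{"slide":[0,0,0],"angular":[0,0,0],"claw":-1},{"slide":[0,0,0],"angular":[0,0,0],"claw":-1}]'
python3 - <<'E'
from h import *
from go import go
go(.4455,.3161,.056)
s=manip.sense(); T=wristT(s); im=viewer.snapshot("wrist"); cv2.imwrite("pics/w6.png",im)
c=viewer.calibration("wrist"); q=np.linalg.inv(T)@[.4455,.3161,.076,1]; f=240/np.tan(np.radians(c["fov_y"]/2))
p=(c["cx"]-f*q[0]/q[2],c["cy"]+f*q[1]/q[2]); print(p, 10.5*f/-q[2]/1000)
x,y=map(int,p); cv2.imwrite("pics/w6c.png",cv2.resize(im[y-60:y+60,x-80:x+80],(640,480)))
E
```

```text
t: 14.07
tcp_pos: [0.445, 0.3042, 0.1085]
tool_rot: [0.99, 0.138, -0.001, 0.0]
force: [0.5, 0.9, 0.3]
finger_gap: -0.0
gripper_force: 0.0
t: 14.48
tcp_pos: [0.4446, 0.3152, 0.1093]
tool_rot: [0.991, 0.137, -0.0, 0.0]
force: [-0.0, -0.0, -0.1]
finger_gap: 0.004
gripper_force: 0.0
t 14.48 tcp [0.4446 0.3152 0.1093] slide cm [ 0.12 -0.06  5.33] level rot [0.0003 0.001  0.    ] F [-0.  -0.  -0.1] yaw 15.7
(np.float64(316.1698595481085), np.float64(261.7460408340391)) 19.11783013666375
```

View pics/w6c.png

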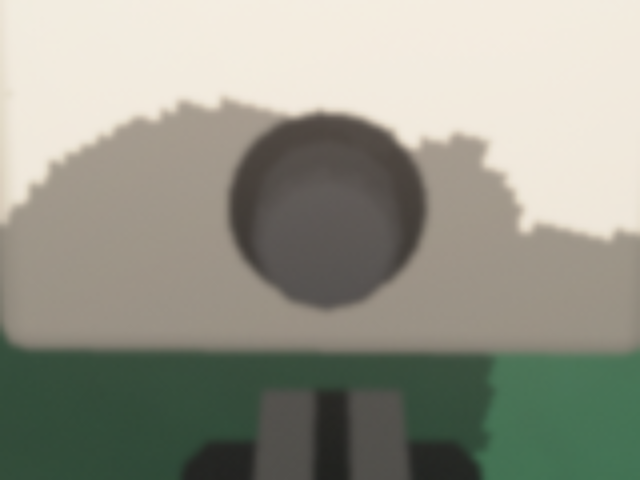

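The lamp key is at about crop (326,240), within about 1 px of the prediction. Contact is expected near TCP z 0.046.

```bash
python3 -m creep '[{"slide":[0.1,0,0.4],"angular":[0,0,0],"claw":-1},{"slide":[0,0,1.0],"angular":[0,0,0],"claw":-1},{"slide":[0,0,1.3],"angular":[0,0,0],"claw":-1},{"slide":[0,0,1.2],"angular":[0,0,0],"claw":-1},{"slide":[0,0,0.7],"angular":[0,0,0],"claw":-1},{"slide":[0,0,0.4],"angular":[0,0,0],"claw":-1},{"slide":[0,0,0.3],"angular":[0,0,0],"claw":-1},{"slide":[0,0,0.1],"angular":[0,0,0],"claw":-1},{"slide":[0,0,0.1],"angular":[0,0,0],"claw":-1},{"slide":[0,0,0.1],"angular":[0,0,0],"claw":-1}]'
python3 -m creep '[{"slide":[0,0,0.1],"angular":[0,0,0],"claw":-1},{"slide":[0,0,0.1],"angular":[0,0,0],"claw":-1},{"slide":[0,0,0.1],"angular":[0,0,0],"claw":-1},{"slide":[0,0,0.1],"angular":[0,0,0],"claw":-1},{"slide":[0,0,0.1],"angular":[0,0,0],"claw":-1},{"slide":[0,0,0.1],"angular":[0,0,0],"claw":-1}]'
python3 -m creep '[{"slide":[0,0,0.1],"angular":[0,0,0],"claw":-1},{"slide":[0,0,0.1],"angular":[0,0,0],"claw":-1},{"slide":[0,0,0.1],"angular":[0,0,0],"claw":-1}]'
```

```text
t: 15.37
tcp_pos: [0.4461, 0.3165, 0.0539]
tool_rot: [0.991, 0.137, 0.001, -0.0]
force: [-0.0, -0.7, -0.3]
finger_gap: 0.0
gripper_force: 0.0
t: 15.87
tcp_pos: [0.4457, 0.3164, 0.0475]
tool_rot: [0.991, 0.137, 0.0, -0.0]
force: [0.7, 0.2, 0.3]
finger_gap: 0.001
gripper_force: 0.0
t: 16.12
tcp_pos: [0.4457, 0.3164, 0.0448]
tool_rot: [0.991, 0.137, 0.0, -0.0]
force: [-0.7, -0.3, 4.3]
finger_gap: -0.001
gripper_force: 2.4
```

```bash
python3 -m creep '[{"slide":[0,0,0.1],"angular":[0,0,0],"claw":-1},{"slide":[0,0,0.1],"angular":[0,0,0],"claw":-1},{"slide":[0,0,0.1],"angular":[0,0,0],"claw":-1},{"slide":[0,0,0.1],"angular":[0,0,0],"claw":-1}]'
python3 -m creep '[{"slide":[0,0,0.1],"angular":[0,0,0],"claw":-1},{"slide":[0,0,0.1],"angular":[0,0,0],"claw":-1},{"slide":[0,0,0.1],"angular":[0,0,0],"claw":-1},{"slide":[0,0,0.1],"angular":[0,0,0],"claw":-1},{"slide":[0,0,0.05],"angular":[0,0,0],"claw":-1},{"slide":[0,0,0.05],"angular":[0,0,0],"claw":-1},{"slide":[0,0,0],"angular":[0,0,0],"claw":-1}]'
python3 -m creep '[{"slide":[0,0,-0.1],"angular":[0,0,0],"claw":-1},{"slide":[0,0,-0.3],"angular":[0,0,0],"claw":-1},{"slide":[0,0,-0.8],"angular":[0,0,0],"claw":-1},{"slide":[0,0,-1.4],"angular":[0,0,0],"claw":-1},{"slide":[0,0,-1.6],"angular":[0,0,0],"claw":-1},{"slide":[0,0,-1.6],"angular":[0,0,0],"claw":-1},{"slide":[0,0,-1.6],"angular":[0,0,0],"claw":-1},{"slide":[0,0,-1.6],"angular":[0,0,0],"claw":-1},{"slide":[0,0,-1.2],"angular":[0,0,0],"claw":-1},{"slide":[0,0,-0.6],"angular":[0,0,0],"claw":-1}]'
```

```text
t: 16.45
tcp_pos: [0.4458, 0.3164, 0.0408]
tool_rot: [0.991, 0.137, 0.0, -0.0]
force: [-1.8, -0.4, 6.9]
finger_gap: 0.003
gripper_force: 3.0
t: 17.03
tcp_pos: [0.4458, 0.3164, 0.036]
tool_rot: [0.991, 0.137, 0.0, -0.0]
force: [-1.2, -0.9, 7.0]
finger_gap: 0.0
gripper_force: 3.2
t: 17.87
tcp_pos: [0.4467, 0.3168, 0.1456]
tool_rot: [0.991, 0.137, 0.002, -0.0]
force: [0.8, 1.2, 0.1]
finger_gap: -0.003
gripper_force: 0.0
```

All 10 pictures are used, so I'll verify by numeric image differences.

```bash
python3 -m creep '[{"slide":[0,0,0],"angular":[0,0,0],"claw":-1},{"slide":[0,0,0],"angular":[0,0,0],"claw":-1},{"slide":[0,0,0],"angular":[0,0,0],"claw":-1}]'
python3 - <<'E'
from h import *
a=cv2.imread("pics/scene0.png"); b=viewer.snapshot("scene")
d=cv2.absdiff(a,b).max(2); m=(d>30).astype(np.uint8)
n,_,st,c=cv2.connectedComponentsWithStats(m)
for i in range(1,n):
    if st[i,4]>5: print(st[i],c[i].round(0))
g=lambda im:cv2.cvtColor(im,6)
for nm,(x,y) in {"bar":(271,207),"warm":(367,214),"lamp":(464,210)}.items():
    print(nm,g(a)[y:y+22:1,x],g(b)[y:y+22:1,x])
E
```

```text
t: 18.12
tcp_pos: [0.4451, 0.3161, 0.1428]
tool_rot: [0.991, 0.137, -0.001, 0.0]
force: [-0.5, 0.3, 0.3]
finger_gap: -0.001
gripper_force: 0.0
[  70    0   65   68 2254] [100.  31.]
[ 265    0  110   99 3081] [313.  33.]
[  370     0   169   233 18456] [458.  89.]
[346  18   9  10  34] [351.  24.]
[313 117   7  15  59] [317. 123.]
[ 111  121  263   58 6458] [260. 148.]
[331 134  39  12 225] [350. 141.]
[266 210  10  10  63] [271. 215.]
[368 221   5   2   7] [370. 221.]
[364 223   7   4  22] [367. 225.]
bar [197 199 193 168 105  92  92  90  81  62  48  45  46  42  51 117 187 187
 159 127 124 124] [204 205 204 197 185 197 180 102  94  95  95  93  81  56  54 121 193 193
 165 132 128 128]
warm [ 77  78  79  81  88  91  91  91  88  72  50  47  45  43  43 105 187 191
 183 173 154 152] [ 80  81  81  81  81  83  97 120  99  95  95  94  89  68  47 109 193 198
 189 179 159 157]
lamp [103  80  79  84  91  92  92  90  81  61  48  46  46  42  58 126 188 195
 195 194 194 194] [107  82  81  82  91 112 106  64  56  56  57  64  76  55  61 130 195 201
 201 201 201 200]
```

```bash
python3 -c "
from station import ticket; print(ticket.sign_off())"
```

```text
the job is handed in; nothing more can be done
None
```

I pressed the power bar, slide warmer and lamp supply keys in that order, each about 10 mm in at no more than about 8 N; a before/after image check showed all three staying down with no other change on the bench outside the arm and its shadow, including the mixer, and the job is handed in at about 18 s.

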